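# Hold the amber reference cell in the light path

### The arm

A 6-joint arm with a two-finger parallel gripper is mounted at the origin on the work surface. World frame = base frame: x ahead of the robot, y to its left, z up, the work surface at z = 0. Lengths are in m, angles in rad, forces in N, time in s.
With the tool pointing down it reaches from about 0.35 to 0.775 m from the base axis. Payload 5.5 kg.
Tool frame: the origin (TCP) lies between the finger pads; the fingertips stand 19 mm ahead of it and the grasp point (between the pads) is the TCP; z points along the fingers, y is the direction in which the jaws open and shut (so a half turn about z gives the same grasp; the last joint's range is limited). The gripper opens to 85 mm and grips with 20 to 120 N. Pads are 22 mm wide; open, the fingers measure 114 mm over their backs; the gripper's body (76 mm by 85 mm) begins 54 mm behind the grasp point. The pads swing forward as they close: fully open they stand 13 mm farther back than shut.
Start: joints at [-1.433, 0.313, 0.046, 1.304, 0, 1.431], TCP at [0.158, -0.553, 0.25] pointing down, gripper open.
Joint ranges: [-2.76, 2.76], [-0.86, 1.69], [-1.03, 1.26], [-2.2, 2.34], [-1.47, 1.5], [-3.14, 3.14]. Speed limits (rad/s): [2.57, 2.57, 3.14, 3.14, 3.14, 3.14].

### API

Orientations are given as a unit quaternion [w, x, y, z].
In Python, from workcell import get_state, cams, workorder gives the robot as it stands.
- The arm moves only by the tool play_rows, never from a script. Its argument "series" is text: rows parted by semicolons, each of 7 numbers parted by spaces: the opening in per cent of the stroke, from 0 (shut) to 100 (fully open), then the shift along the tool's x, y, z in cm, then the turn, a rotation vector about the tool's x, y, z in degrees. A call has 1 to 12 rows; each row shifts and turns the commanded pose from where the row before left it, along the tool's axes as they then stand; what a row does not reach is not made up. A row lasts 1/8 s, in which the tool goes at most 62.5 mm and 10.7 degrees, less where a joint would pass 70% of its speed; a pose out of reach is approached as far as the arm can. A call with a gripper value outside its range is refused whole. The fingers move at their own pace and stop on an object; "newtons" is the grip in N (left out, the last holds). Time passes only in rows, so rows that do not move let the fingers close. It gives the time, the measured TCP pose, the force and the opening at its end, in the units of the state.
- get_state(): the state, without advancing time (a new reading comes with each control period).
- cams.read_camera(name): name is "scene" or "top" or "wrist"; returns the picture (384x512x3 uint8, red, green, blue); there is no depth.
- cams.get_calibration(name): a dict with "fx", "fy", "cx", "cy" (pixels), "rvec" (rotation vector, rad) and "tvec" (3), from world to camera coordinates, as OpenCV has them. Camera axes: x right, y down, z forward; pixel columns grow to the right and rows downward; lengths in m; the calibration is good to about 2 mm. A picture is of the moment at which its call begins: read the wrist's pose just before it. get_calibration takes no time and is no camera call; for the wrist camera it gives the pose at the moment of the call.
- workorder.hand_in(): hands the job in, once; it reports no verdict.
The state is a dict: "clock": time; "joint_pos": joint angles; "qvel": joint speeds; "tau": joint torques, N m; "tcp_pos": TCP position; "orientation": TCP orientation; "wrist_force": force on the tool from outside, world axes, zero at the start; "ft_torque": the same for the moment, N m; "finger_gap": finger opening in m.
Only numpy, scipy, OpenCV 4.12 (cv2) and the standard library are available. Lean on these libraries where they do the work, as an engineer would, in place of code of your own. Each camera call takes 0.05 s, during which the arm holds its last target.

### The job

The black beam stop is standing in the light path between the lamp and the detector: lift it out and stand it upright on the black rubber mat. Then take the amber reference cell (orange cap) out of the blue rack, gripping it only by its two frosted sides and never touching its clear windows with the fingers, and hold it upright in the light path about midway between lamp and detector, its windows squarely facing the two so that the beam runs through the middle of both. Finish while still holding it there, hanging free in the gripper, and leave the green cell, the two bottles and the screwdriver where they are.

Things in the scene. Friction and masses are not known exactly. Their poses are not given: they have to be found in the camera images.
- beam_mid (a point): Middle of the light path, half-way between lamp lens and detector aperture (140 mm apart), 110 mm above the table; fixed to the optical bench, with its axes: z up, y along the beam towards the lamp, x across it. Nothing is fixed to the bench between lamp and detector; both rise to at most 136 mm above the table.
- lamp_lens (a point): Centre of the lit lens at the front of the lamp (aluminium tube with cooling fins, 44 mm across), 70 mm from beam_mid towards +y of the bench, 110 mm above the table.
- detector_aperture (a point): Centre of the dark aperture at the front of the detector (blue tube with a black front ring, 40 mm across), 70 mm from beam_mid towards -y of the bench, 110 mm above the table.
- stop_block (a point): Centre of the beam stop's black finned block, 30 x 30 mm (own x and y, z up), 48 mm high, on a 15 mm steel post with a round steel foot, 52 mm across and 14 mm high. This point is on the axis, 98 mm above the foot's underside. Loose, 0.3 to 0.55 kg. It starts upright on the bench plate, in the light path, within 25 mm of midway.
- mat_top (a point): Centre of the top of the black rubber mat, 130 x 130 mm (own x and y), 3 mm thick, fixed on the table.
- amber_cell_centre (a point): Centre of the amber cell: upright glass block 40 mm long (own x, the way light goes through), 24 mm wide (own y), 50 mm high (z up), with an orange cap 5 mm high, 32 x 18 mm, on top; loose, about 0.1 kg. The long sides (facing own +y and -y) are frosted white, the ends (own +x and -x) are the clear windows. It starts upright in a well of the rack, whose top is 17 mm below this point.
- amber_cell: The amber cell as a whole; its origin is the centre of its underside, axes as at amber_cell_centre.
- amber_cell_window_a: The clear window at the amber cell's +x end, 20 mm wide and 47 mm high; origin at its centre.
- amber_cell_window_b: The clear window at the amber cell's -x end, 20 mm wide and 47 mm high; origin at its centre.
- green_cell_centre (a point): Centre of the green reference cell (green cap), same shape and size as the amber one and turned the same way; it stands in the rack's other well, 75 mm away end to end. To be left alone.
- rack: Blue plastic rack, 150 mm long (own x), 60 mm wide, 14 mm high, fixed on the table; origin at the centre of its underside. Its two wells, 37.5 mm either side of the middle along own x, hold the lowest 8 mm of a cell with about 1.5 mm play all round; the cells' long frosted sides lie along own x.
- beam_stop: The beam stop as a whole; its origin is the centre of the underside of its foot.
- bench: The optical bench with lamp and detector, one fixed piece: a dark grey plate, 110 x 370 mm (own x and y), 12 mm thick, lying on the table; lamp at its +y end, detector at its -y end, on posts. Origin on the table right under beam_mid, axes as there.
- white_bottle: Closed white bottle, 38 mm across and 85 mm high, standing on the table; origin at the centre of its underside. To be left alone.
- blue_bottle: Closed blue bottle, 38 mm across and 85 mm high, standing on the table; origin at the centre of its underside. To be left alone.
- screwdriver: Screwdriver about 170 mm long, lying on the table in front of the robot. To be left alone.
- amber_cell_cap: The orange cap on top of the amber cell, 32 x 18 mm, 5 mm high; origin at the centre of its underside. Not to be gripped.
Things that resemble listed ones, but are neither listed nor needed, are in the scene too. What is shaped like the beam_stop but pink or turquoise is not meant.

How it is judged:
By the outcome, as a careful person would: the job done as asked, in the order asked, and still so for the second after the job is handed in, while the arm keeps its last pose, push and grip.
It also fails if it takes over 67 s, if anything falls off the work surface, if the arm or the gripper's body presses on something with over 40 N, if the wrist force passes 120 N, or if a joint passes its speed limit or range.

## Working session

There is one attempt and no reset: what is moved stays moved. The work goes in short steps, Python scripts to look and compute and a tool call to move; the robot and the scene stay as the last step left them, time stands still between calls to the robot, and variables do not carry over. Pictures are saved under pics/ and viewed, and the job is handed in when it is done.

Besides the shell and the picture viewer there is one more tool, called after "Emit:" as name(argument=value, ...) on one line, values as JSON. play_rows: Moves the arm, as the interface text tells. Its arguments: {"type":"object","properties":{"series":{"type":"string"},"newtons":{"type":"number"}},"required":["series"]}

```bash
mkdir -p pics; ls
python3 - <<'E'
from workcell import get_state, cams
import cv2
s=get_state(); print({k:(v if not hasattr(v,'tolist') else v.tolist()) for k,v in s.items()})
for n in ["scene","top","wrist"]:
    c=cams.get_calibration(n); print(n,c)
    cv2.imwrite(f"pics/{n}0.png",cams.read_camera(n)[:,:,::-1])
E
```

```text
pics
{'clock': 0.0, 'joint_pos': [-1.4326149714213778, 0.31400773243052166, 0.04498574565926771, 1.3035919708142445, 2.2815786081499905e-05, 1.4311557905849965], 'qvel': [-0.0007488648610471415, 0.0014498909598046803, -0.0016106446695154362, -9.234859088830776e-05, 0.00021071729073792475, -0.001079188665302174], 'tau': [-0.001812640912248753, -48.062031269073486, 29.853522777557373, 0.01888463390059769, -0.0003583526904549217, 1.721761805129063e-05], 'tcp_pos': [0.15760978655205413, -0.5524897074418884, 0.24940743000787888], 'orientation': [-0.0009088067051689896, 0.9903669713579056, 0.13846456574890975, 1.2070948147248429e-05], 'wrist_force': [0.25865772381183905, -0.2545041683452849, 0.300222037534903], 'ft_torque': [-0.02128303129504269, -0.00214032414256825, 0.031139682027418156], 'finger_gap': 0.08547518833123907}
scene {'fx': 373.4998446387828, 'fy': 373.4998446387828, 'cx': 259.1157901353941, 'cy': 187.29991271961083, 'rvec': array([ 1.07990219,  2.42469111, -1.01039278]), 'tvec': array([ 0.37736281, -0.23562553,  1.54947145])}
top {'fx': 428.02685052802747, 'fy': 428.02685052802747, 'cx': 256.5027994955123, 'cy': 188.62949980951277, 'rvec': array([ 2.087547  , -2.14767624,  0.18668577]), 'tvec': array([0.02934572, 0.57525965, 1.07536227])}
wrist {'fx': 308.81164681931426, 'fy': 308.81164681931426, 'cx': 260.3496635654298, 'cy': 194.66002860348397, 'rvec': array([-2.33446374,  1.75995084,  0.23467514]), 'tvec': array([-0.57429293, -0.0342164 ,  0.37844315])}
```

View pics/scene0.png

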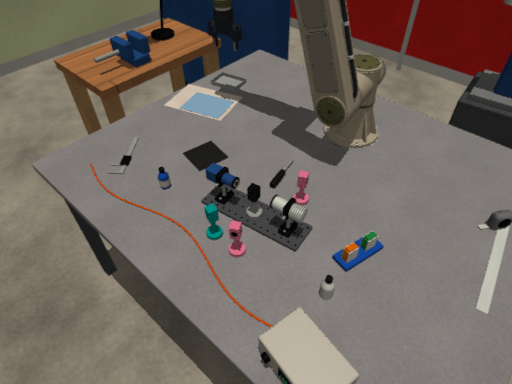

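View pics/top0.png

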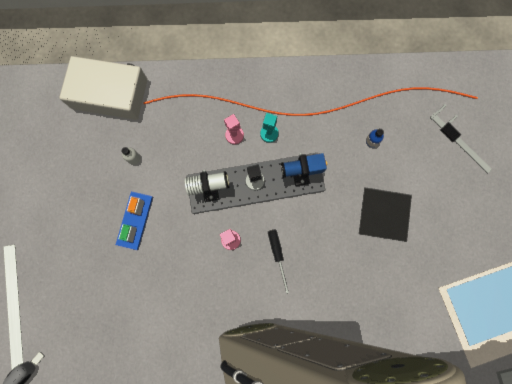

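View pics/wrist0.png

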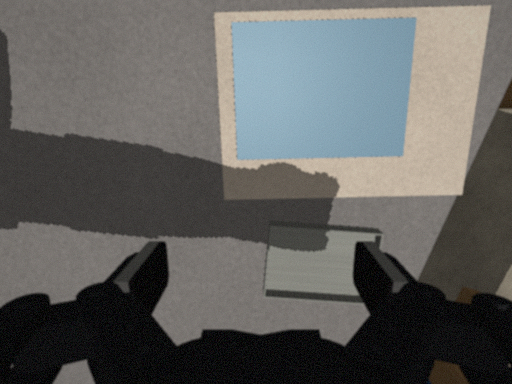

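Beam stop candidates in the top view: the black one at (254,173) in the light path, pink at (233,128) and (230,240), turquoise at (270,127). Cell candidates are the orange cap at (135,205) and the green cap at (127,233). For the mat, the black square is at (385,214), with the blue/cream sheet at (485,305) as the other option. I choose the black stop, the orange-capped cell and the black square. Next: close crops and measurements.

```bash
cat > h.py <<'E'
import numpy as np, cv2
from workcell import get_state, cams
def cal(n):
    c=cams.get_calibration(n); R,_=cv2.Rodrigues(np.array(c['rvec'],float)); K=np.array([[c['fx'],0,c['cx']],[0,c['fy'],c['cy']],[0,0,1]])
    return K,R,np.array(c['tvec'],float).ravel()
def ray(C,p):
    K,R,t=C; d=R.T@np.linalg.inv(K)@np.array([p[0],p[1],1.]); return -R.T@t,d
def onz(C,p,z):
    o,d=ray(C,p); return o+d*(z-o[2])/d[2]
def proj(C,X):
    K,R,t=C; q=K@(R@np.array(X,float)+t); return q[:2]/q[2]
def tri(C1,p1,C2,p2):
    A=[];b=[]
    for C,p in((C1,p1),(C2,p2)):
        o,d=ray(C,p); d/=np.linalg.norm(d); P=np.eye(3)-np.outer(d,d); A.append(P); b.append(P@o)
    return np.linalg.lstsq(np.vstack(A),np.hstack(b),rcond=None)[0]
E
python3 - <<'E'
from h import *
t=cv2.imread('pics/top0.png'); s=cv2.imread('pics/scene0.png')
cv2.imwrite('pics/crop1.png',cv2.resize(t[140:220,180:335],None,fx=5,fy=5,interpolation=cv2.INTER_CUBIC))
cv2.imwrite('pics/crop2.png',cv2.resize(t[185:255,105:165],None,fx=8,fy=8,interpolation=cv2.INTER_CUBIC))
cv2.imwrite('pics/crop3.png',cv2.resize(s[155:245,195:315],None,fx=6,fy=6,interpolation=cv2.INTER_CUBIC))
C=cal('top')
hsv=cv2.cvtColor(t,cv2.COLOR_BGR2HSV)
def blobs(m,name,z,minA=20,roi=None):
    if roi:
        k=np.zeros_like(m); x0,y0,x1,y1=roi; k[y0:y1,x0:x1]=255; m=m&k
    for c in cv2.findContours(m,cv2.RETR_EXTERNAL,cv2.CHAIN_APPROX_NONE)[0]:
        if cv2.contourArea(c)<minA: continue
        r=cv2.minAreaRect(c); b=cv2.boxPoints(r); B=np.array([onz(C,p,z)[:2] for p in b])
        e1=B[1]-B[0]; e2=B[2]-B[1]
        print(name,np.round(r[0],1),'ctr',np.round(B.mean(0),4),'sizes',np.round([np.linalg.norm(e1),np.linalg.norm(e2)],4),'ang',np.round(np.degrees([np.arctan2(e1[1],e1[0]),np.arctan2(e2[1],e2[0])]),1))
blobs(cv2.inRange(hsv,(105,150,90),(125,255,255)),'rack',.014,200,(100,180,170,260))
blobs(cv2.inRange(hsv,(5,150,150),(20,255,255)),'amber',.061,10,(100,180,170,260))
blobs(cv2.inRange(hsv,(45,120,60),(80,255,255)),'green',.061,10,(100,180,170,260))
blobs(cv2.inRange(hsv,(0,0,0),(180,255,48)),'mat',.003,400,(350,180,420,250))
blobs(cv2.inRange(hsv,(0,0,0),(180,255,45)),'block',.134,30,(240,155,270,195))
E
```

```text
rack [133.7 220.4] ctr [0.5066 0.3479] sizes [0.1488 0.0613] ang [ -14.4 -107.6]
amber [132.2 204.5] ctr [0.5422 0.3391] sizes [0.0379 0.0162] ang [ -15.2 -108.3]
green [124.2 231.9] ctr [0.4709 0.3578] sizes [0.0378 0.0163] ang [ -14.4 -107.3]
mat [385.  214.4] ctr [ 0.5046 -0.3338] sizes [0.1247 0.127 ] ang [ -12.1 -100.1]
```

View pics/crop1.png

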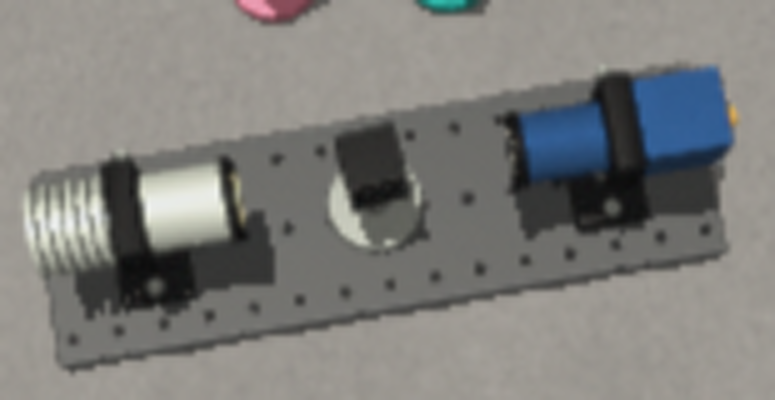

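View pics/crop2.png

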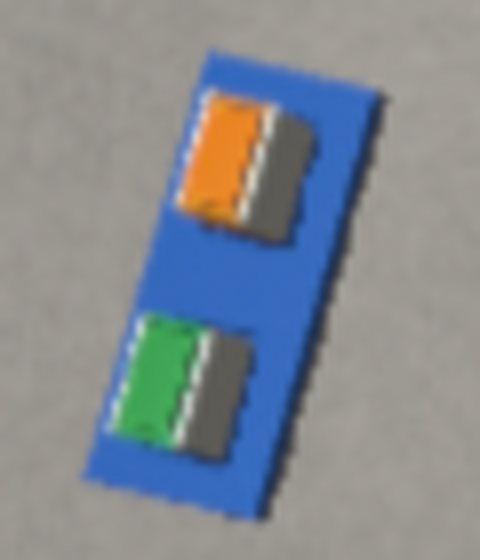

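View pics/crop3.png

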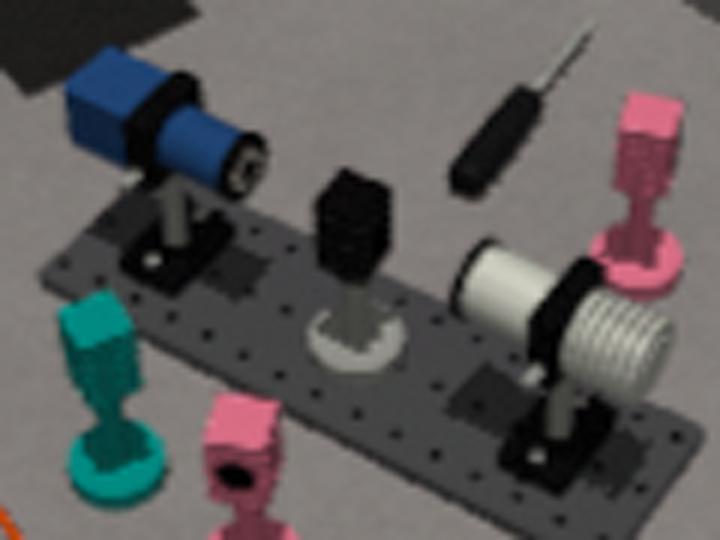

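The first crop shows the black finned block on a silver foot between the white lamp (left) and the blue detector (right), with its top at about top px (254,170). The second shows the orange-capped cell as the upper of the two in the blue rack. The third confirms the black stop is between the two tubes.

Run:
```python
from h import *
C=cal('top'); S=cal('scene')
f=lambda x,y:(x/5+180-.4,y/5+140-.4)
g=lambda x,y:(x/6+195-.4,y/6+155-.4)
P={k:onz(C,f(*v),.012)[:2] for k,v in dict(TL=(35,174),BL=(66,360),BR=(724,246)).items()}
print(P, np.linalg.norm(P['TL']-P['BL']),np.linalg.norm(P['BR']-P['BL']))
d=P['BL']-P['BR'];print('yaxis ang',np.degrees(np.arctan2(d[1],d[0])),'centre',(P['TL']+P['BR'])/2)
print('foot',onz(C,f(375,206),.026))
b=[onz(C,f(*v),.134)[:2] for v in((334,132),(392,120),(404,178),(347,200))]
print('block',b,np.mean(b[:2],0))
print('block top far corner tri', [tri(C,f(334,132),S,g(316,205)), tri(C,f(392,120),S,g(348,170))])
print('block ctr top tri', tri(C,f(368,152),S,g(353,187)))
```

```text
{'TL': array([0.62963533, 0.20541576]), 'BL': array([0.52551449, 0.18817719]), 'BR': array([ 0.57788379, -0.17210137])} 0.10553822559020305 0.3640648052579233
yaxis ang 98.27046405098933 centre [0.60375956 0.01665719]
foot [0.60300925 0.01784093 0.026     ]
block [array([0.61844704, 0.03572927]), array([0.62367897, 0.00686128]), array([0.59409547, 0.0017656 ]), array([0.58386554, 0.03011296])] [0.62106301 0.02129527]
block top far corner tri [array([0.62371145, 0.02650699, 0.14273182]), array([0.61359729, 0.01303309, 0.15485556])]
block ctr top tri [0.60623662 0.01929714 0.13979235]
```

```bash
cat >> h.py <<'E'
from scipy.spatial.transform import Rotation as Ro
def tool():
    s=get_state(); q=s['orientation']; return np.array(s['tcp_pos']),Ro.from_quat([q[1],q[2],q[3],q[0]]).as_matrix(),s
def ang(R): return np.degrees(np.arctan2(R[1,0],R[0,0]))
def togo(target,a):
    """turn (deg about tool z) first, then shift cm in turned tool axes; assumes tool pointing down"""
    p,R,s=tool(); turn=(ang(R)-a+180)%360-180
    ar=np.radians(a); Rt=np.array([[np.cos(ar),np.sin(ar),0],[np.sin(ar),-np.cos(ar),0],[0,0,-1]])
    sh=Rt.T@(np.array(target)-p)*100
    tilt=Ro.from_matrix(R.T@Rt).as_rotvec(degrees=True)
    print('p',p.round(4),'a',ang(R).round(2),'turn',round(turn,2),'rotvec',tilt.round(2),'shift',sh.round(2),'gap',round(s['finger_gap'],4),'t',s['clock'])
E
python3 - <<'E'
from h import *
p,R,s=tool(); K,Rc,t=cal('wrist'); print('cam in tool',R.T@(-Rc.T@t-p), 'axis',R.T@Rc.T@[0,0,1])
togo([.605,.019,.30],100)
E
```

```text
cam in tool [ 6.57212435e-02  1.05111239e-04 -1.23858676e-01] axis [-2.60069890e-01  1.58177661e-04  9.65589782e-01]
p [ 0.1576 -0.5526  0.2496] a 15.92 turn -84.08 rotvec [-6.000e-02 -7.000e-02 -8.408e+01] shift [48.52 53.98 -5.04] gap 0.0854 t 0.15
```

Emit:
play_rows(series="100 0 0 -1 0 0 -10.5;100 0 0 -1 0 0 -10.5;100 0 0 -1 0 0 -10.5;100 0 0 -1 0 0 -10.5;100 0 0 -1 0 0 -10.5;100 0 0 0 0 0 -10.5;100 0 0 0 0 0 -10.5;100 0 0 0 0 0 -10.5")

```text
clock: 1.15
tcp_pos: [0.1577, -0.5528, 0.2999]
orientation: [-0.0, 0.641, 0.768, 0.0]
wrist_force: [0.1, 0.1, 0.0]
finger_gap: 0.0857
```

Emit:
play_rows(series="100 4 4.5 0 0 0 0;100 4 4.5 0 0 0 0;100 4 4.5 0 0 0 0;100 4 4.5 0 0 0 0;100 4 4.5 0 0 0 0;100 4 4.5 0 0 0 0;100 4 4.5 0 0 0 0;100 4 4.5 0 0 0 0;100 4 4.5 0 0 0 0;100 4 4.5 0 0 0 0;100 4 4.5 0 0 0 0;100 4.5 4.5 0 0 0 0")

```text
clock: 2.65
tcp_pos: [0.6064, 0.0185, 0.2999]
orientation: [0.0, 0.643, 0.766, -0.0]
wrist_force: [0.7, -0.4, -0.1]
finger_gap: 0.0858
```

Emit:
play_rows(series="100 0 0 0 0 0 0;100 0 0 0 0 0 0")

```text
clock: 2.9
tcp_pos: [0.6051, 0.017, 0.2996]
orientation: [-0.0, 0.643, 0.766, -0.001]
wrist_force: [-0.0, -0.1, 0.1]
finger_gap: 0.0851
```

Run:
```python
from h import *
togo([.605,.019,.30],100)
cv2.imwrite('pics/w1.png',cams.read_camera('wrist')[:,:,::-1])
```

```text
p [0.6051 0.017  0.2996] a 99.97 turn -0.03 rotvec [-0.09  0.   -0.03] shift [ 0.2   0.03 -0.04] gap 0.0851 t 2.9
```

View pics/w1.png

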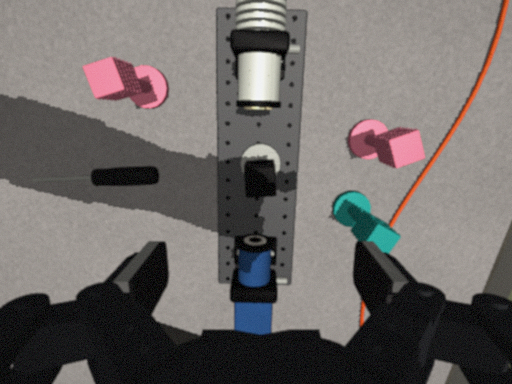

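The wrist view shows the bench upright in the picture, the lamp front at about (259,107), the detector aperture at about (256,241) and the black stop at (260,175). The pink and turquoise lookalikes are outside the bench. Next I zoom in and measure.

Run:
```python
from h import *
t=cv2.imread('pics/w1.png')
cv2.imwrite('pics/w1c.png',cv2.resize(t[92:268,206:316],None,fx=3.4,fy=3.4,interpolation=cv2.INTER_CUBIC))
cv2.imwrite('pics/w1d.png',cv2.resize(cv2.convertScaleAbs(t[140:205,225:300],alpha=2.0),None,fx=8,fy=8,interpolation=cv2.INTER_CUBIC))
W=cal('wrist')
h=cv2.cvtColor(t,cv2.COLOR_BGR2HSV)
# plate side edges by colour scan, rows
g=cv2.cvtColor(t,cv2.COLOR_BGR2GRAY).astype(float)
L=[];Rr=[]
for y in range(20,280,4):
    gg=cv2.GaussianBlur(g,(3,3),0)[y]; d=np.diff(gg)
    l=212+np.argmin(d[212:226]); r=285+np.argmax(d[285:312])
    L.append((l+.5,y,d[l])); Rr.append((r+.5,y,d[r]))
for n,E in(('L',L),('R',Rr)):
    Q=np.array([onz(W,e[:2],.012)[:2] for e in E if abs(e[2])>6])
    vx,vy,x0,y0=cv2.fitLine(Q.astype(np.float32),cv2.DIST_HUBER,0,.001,.001).ravel()
    a=np.degrees(np.arctan2(vy,vx)); print(n,len(Q),a%180,'x at y=0.0173:',x0+(0.0173-y0)*vx/vy)
```

```text
L 65 98.36202 x at y=0.0173: 0.54511404
R 65 98.30771 x at y=0.0173: 0.655936
```

View pics/w1c.png

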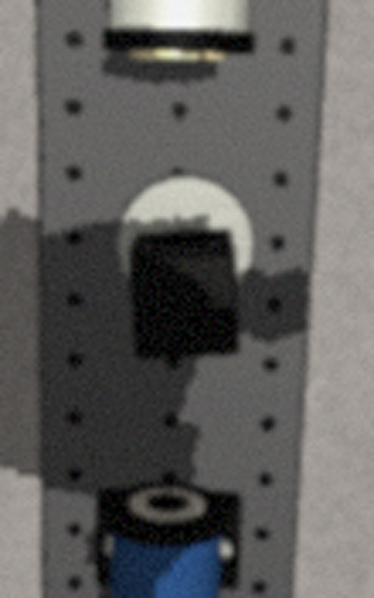

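View pics/w1d.png

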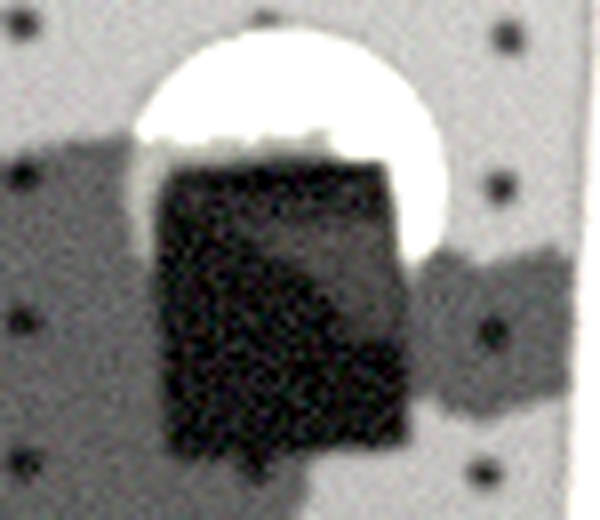

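Run:
```python
from h import *
W=cal('wrist')
f=lambda x,y:((x+.5)/3.4+206-.5,(y+.5)/3.4+92-.5)
g=lambda x,y:((x+.5)/8+225-.5,(y+.5)/8+140-.5)
u=np.array([np.cos(np.radians(98.33)),np.sin(np.radians(98.33))]); n=np.array([u[1],-u[0]]); o=np.array([.6005,.0173])
def bt(p): return ((p[:2]-o)@n, (p[:2]-o)@u)
A=onz(W,f(167,503),.11); print('aperture',A,bt(A))
Lr=onz(W,f(178,47),.11+.0); print('lens? ',onz(W,f(178,50),.132),bt(onz(W,f(178,50),.132)), onz(W,f(178,32),.132),bt(onz(W,f(178,32),.132)))
a,b=onz(W,g(166,455),.134)[:2],onz(W,g(411,440),.134)[:2]
e=(b-a);print('far top edge',a,b,np.linalg.norm(e),np.degrees(np.arctan2(e[1],e[0])))
e/=np.linalg.norm(e); c=(a+b)/2+.015*np.array([-e[1],e[0]]); print('block c',c,bt(c))
a,b=onz(W,g(165,172),.086)[:2],onz(W,g(385,164),.086)[:2]
e=(b-a);print('near bottom edge',a,b,np.linalg.norm(e),np.degrees(np.arctan2(e[1],e[0])))
e/=np.linalg.norm(e); c=(a+b)/2-.015*np.array([-e[1],e[0]]); print('block c',c,bt(c))
ft=[onz(W,g(*q),.026) for q in((130,190),(447,180),(290,27))]; print('foot',(ft[0]+ft[1])/2,np.linalg.norm(ft[0]-ft[1]),ft[2])
T=cal('top'); print('detector ring top', onz(T,(516/5+180-.4,118/5+140-.4),.13),)
m=.5*(np.array([.5255,.1882])+np.array([.5779,-.1721])); print('plate edge mid along',(m-o)@u)
```

```text
aperture [ 0.61082348 -0.0536474   0.11      ] (np.float64(-6.388891676826197e-05), np.float64(-0.07169451130731656))
lens?  [0.59059835 0.0849573  0.132     ] (np.float64(4.619091988730487e-06), np.float64(0.06837801288050847)) [0.58981231 0.08949577 0.132     ] (np.float64(-0.00011562470743711876), np.float64(0.0729824795374759))
far top edge [ 5.92844823e-01 -2.98207949e-04] [0.62185958 0.00671264] 0.029849753960435762 13.584027982664077
block c [0.60382913 0.01778761] (np.float64(0.0033646525618646634), np.float64(1.6288823085761573e-07))
near bottom edge [0.58609684 0.02608778] [0.6157094 0.0324046] 0.030278803633246944 12.04160701175009
block c [0.60403245 0.01457625] (np.float64(0.0031005777497054784), np.float64(-0.0032067786409077184))
foot [0.60480542 0.01769782 0.026     ] 0.051459050187657326 [0.60066534 0.0427636  0.026     ]
detector ring top [ 0.62381821 -0.05474591  0.13      ]
plate edge mid along -0.002082547506252396
```

The measurements agree. beam_mid is about (0.6007, 0.0157) with the bench y-axis at 98.3°. The block centre is about (0.6042, 0.0172), yaw about 12.5°, and its measured edge of 29.9 to 30.3 mm matches the given 30 mm. I'll go down on it with the jaws across the beam.

Run:
```python
from h import *
togo([.6043,.0174,.112],102.5)
```

```text
p [0.6049 0.0163 0.3   ] a 99.89 turn -2.61 rotvec [-0.06  0.01 -2.61] shift [ 0.12 -0.03 18.8 ] gap 0.0855 t 2.95
```

Emit:
play_rows(series="100 0.1 0 4.8 0 0 -2.6;100 0 0 4 0 0 0;100 0 0 4 0 0 0;100 0 0 4 0 0 0;100 0 0 2 0 0 0;100 0 0 0 0 0 0;100 0 0 0 0 0 0")

```text
clock: 3.82
tcp_pos: [0.6057, 0.0167, 0.1137]
orientation: [0.001, 0.626, 0.779, 0.0]
wrist_force: [-0.1, -0.4, 0.2]
finger_gap: 0.0855
```

Run:
```python
from h import *
togo([.6043,.0174,.112],102.5)
cv2.imwrite('pics/w2.png',cams.read_camera('wrist')[:,:,::-1])
```

```text
p [0.6057 0.0167 0.1137] a 102.43 turn -0.07 rotvec [ 0.1   0.04 -0.07] shift [ 0.1  -0.12  0.17] gap 0.0855 t 3.825
```

View pics/w2.png

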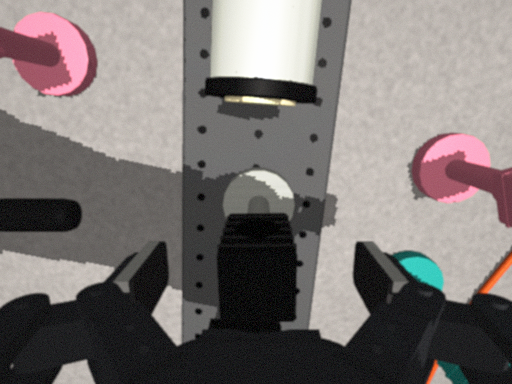

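The fingers straddle the block, which spans about x=220–297 at y=215–320. Closing.

Emit:
play_rows(series="0 0 0 0 0 0 0;0 0 0 0 0 0 0;0 0 0 0 0 0 0;0 0 0 0 0 0 0;0 0 0 0 0 0 0;0 0 0 0 0 0 0", newtons=60)

```text
clock: 4.62
tcp_pos: [0.6052, 0.0178, 0.1126]
orientation: [0.0, 0.626, 0.78, -0.0]
wrist_force: [-2.6, 0.4, 5.7]
finger_gap: 0.0293
```

Emit:
play_rows(series="0 0 0 -1 0 0 0;0 0 0 -2 0 0 0;0 0 0 -4 0 0 0;0 0 0 -4 0 0 0;0 0 0 -4 0 0 0;0 0 0 -2 0 0 0;0 0 0 -1 0 0 0;0 0 0 0 0 0 0")

```text
clock: 5.62
tcp_pos: [0.6054, 0.0178, 0.2922]
orientation: [0.0, 0.626, 0.78, 0.0]
wrist_force: [0.7, 0.2, -4.1]
finger_gap: 0.0295
```

Run:
```python
from h import *
togo([.505,-.334,.26],12.5)
togo([.505,-.334,.26],76)
cv2.imwrite('pics/w3.png',cams.read_camera('wrist')[:,:,::-1])
# mat precise in top
t=cams.read_camera('top')[:,:,::-1].copy();cv2.imwrite('pics/t3.png',t)
```

```text
p [0.6054 0.0178 0.2922] a 102.52 turn 90.02 rotvec [ 1.000e-02 -0.000e+00  9.002e+01] shift [-17.42  32.17   3.22] gap 0.0295 t 5.625
p [0.6054 0.0178 0.2922] a 102.52 turn 26.52 rotvec [1.000e-02 0.000e+00 2.652e+01] shift [-36.57  -1.23   3.22] gap 0.0295 t 5.625
```

View pics/w3.png

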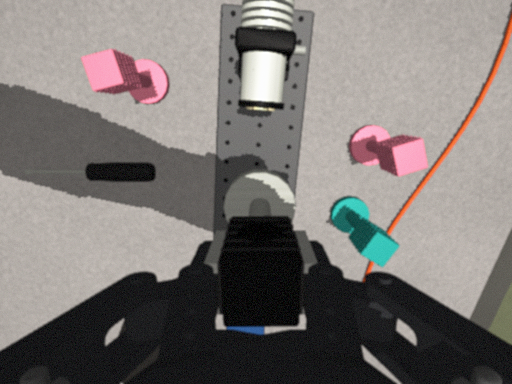

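View pics/t3.png

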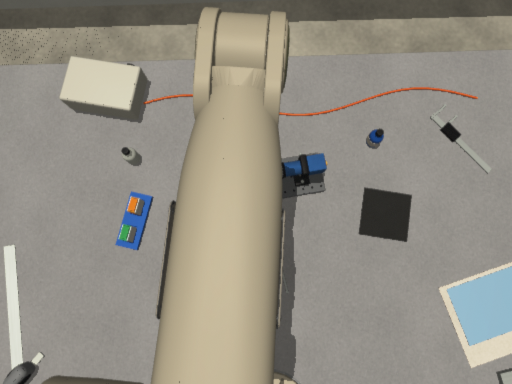

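The stop is lifted: finger gap 29.5 mm, −4.1 N at the wrist, foot clear below. Now to the mat. The gripper needs no turn.

Emit:
play_rows(series="0 -2 -1 0 0 0 0;0 -4 -2.2 0 0 0 0;0 -4 -2.2 0 0 0 0;0 -4 -2.2 0 0 0 0;0 -4 -2.2 0 0 0 0;0 -4 -2.2 0 0 0 0;0 -4 -2.2 0 0 0 0;0 -4 -2.2 0 0 0 0;0 -2.2 -1.1 0 0 0 0;0 0 0 0 0 0 0;0 0 0 0 0 0 0")

```text
clock: 7.1
tcp_pos: [0.504, -0.3339, 0.2919]
orientation: [-0.001, 0.626, 0.78, 0.0]
wrist_force: [0.1, -0.6, -3.2]
finger_gap: 0.0296
```

Run:
```python
from h import *
togo([.505,-.334,.106],102.5)
cv2.imwrite('pics/w4.png',cams.read_camera('wrist')[:,:,::-1])
```

```text
p [ 0.504  -0.3339  0.2919] a 102.53 turn 0.03 rotvec [-0.02 -0.07  0.03] shift [-0.04  0.09 18.59] gap 0.0296 t 7.1
```

View pics/w4.png

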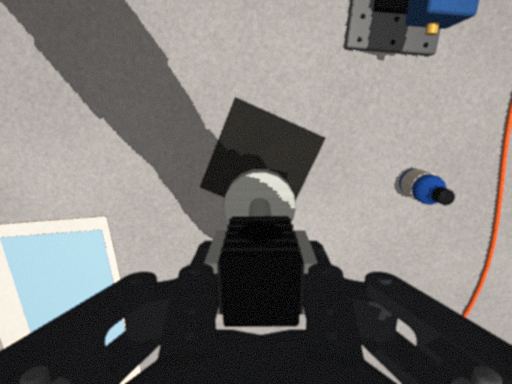

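Run:
```python
from h import *
W=cal('wrist'); P=[onz(W,p,.003)[:2] for p in((237,97),(325,138),(200,186))]
print(P,np.linalg.norm(P[0]-P[1]),np.linalg.norm(P[0]-P[2]),(P[1]+P[2])/2)
```

```text
[array([ 0.45697917, -0.25832427]), array([ 0.58061294, -0.28356994]), array([ 0.43062127, -0.38386465])] 0.1261849913765819 0.1282775346602627 [ 0.50561711 -0.3337173 ]
```

The wrist view gives a mat centre of (0.5056, −0.3337), in agreement with the top view. Lowering.

Emit:
play_rows(series="0 0 0.1 3 0 0 0;0 0 0 4 0 0 0;0 0 0 4 0 0 0;0 0 0 4 0 0 0;0 0 0 2 0 0 0;0 0 0 1 0 0 0;0 0 0 0.4 0 0 0;0 0 0 0 0 0 0;0 0 0 0 0 0 0")

```text
clock: 8.28
tcp_pos: [0.5058, -0.3347, 0.1094]
orientation: [0.001, 0.626, 0.78, -0.0]
wrist_force: [0.7, -0.6, -2.7]
finger_gap: 0.0291
```

Emit:
play_rows(series="0 0 0 0.1 0 0 0;0 0 0 0.1 0 0 0;0 0 0 0 0 0 0")

```text
clock: 8.65
tcp_pos: [0.5051, -0.3343, 0.1063]
orientation: [-0.0, 0.626, 0.78, -0.0]
wrist_force: [-1.2, 0.7, -3.4]
finger_gap: 0.0295
```

Emit:
play_rows(series="0 0 0 0.1 0 0 0;0 0 0 0.1 0 0 0;0 0 0 0 0 0 0")

```text
clock: 9.02
tcp_pos: [0.5051, -0.3342, 0.1041]
orientation: [-0.0, 0.626, 0.78, -0.0]
wrist_force: [0.6, 0.7, -2.5]
finger_gap: 0.0292
```

Emit:
play_rows(series="0 0 0 0.1 0 0 0;0 0 0 0 0 0 0")

```text
clock: 9.28
tcp_pos: [0.5053, -0.3344, 0.1037]
orientation: [0.0, 0.626, 0.78, -0.0]
wrist_force: [-0.2, 0.4, -0.3]
finger_gap: 0.0292
```

The weight is now carried by the mat (−3.4 → −0.3 N). Opening gently, then rising.

Emit:
play_rows(series="42 0 0 0 0 0 0;50 0 0 0 0 0 0;70 0 0 0 0 0 0;100 0 0 0 0 0 0;100 0 0 0 0 0 0;100 0 0 0 0 0 0")

```text
clock: 10.02
tcp_pos: [0.5052, -0.3343, 0.1033]
orientation: [0.0, 0.626, 0.78, -0.0]
wrist_force: [0.1, -0.1, -1.1]
finger_gap: 0.085
```

Emit:
play_rows(series="100 0 0 -2 0 0 0;100 0 0 -4 0 0 0;100 0 0 -5 0 0 0;100 0 0 -5 0 0 0;100 0 0 -3 0 0 0;100 0 0 0 0 0 0")

```text
clock: 10.78
tcp_pos: [0.5062, -0.3351, 0.2965]
orientation: [0.003, 0.626, 0.78, -0.0]
wrist_force: [-0.4, -0.9, -0.7]
finger_gap: 0.0853
```

Run:
```python
from h import *
cv2.imwrite('pics/w5.png',cams.read_camera('wrist')[:,:,::-1])
cv2.imwrite('pics/s5.png',cams.read_camera('scene')[:,:,::-1])
togo([.54,.34,.29],165-90+0)
print(get_state()['joint_pos'])
```

```text
p [ 0.5051 -0.3342  0.2928] a 102.52 turn 27.52 rotvec [-1.000e-02 -0.000e+00  2.752e+01] shift [ 66.03 -14.08   0.28] gap 0.0853 t 10.875
[-7.16961787e-01  3.69338685e-01  2.28992374e-01  1.43057460e+00
 -6.66752086e-06  6.35405247e-01]
```

View pics/w5.png

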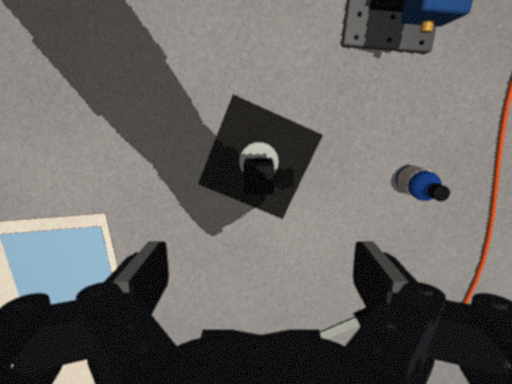

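View pics/s5.png

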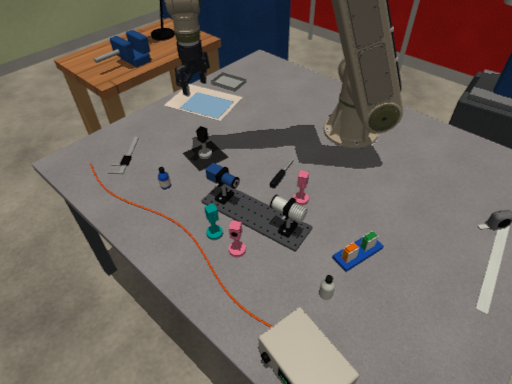

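The stop stands upright at the mat centre: in the wrist view it is at (259,172) inside the mat, and the scene view at (204,145) agrees. Now over to the rack.

Emit:
play_rows(series="100 0 0 0 0 0 -10.4;100 0 0 0 0 0 -10.4;100 0 0 0 0 0 -10.4;100 0 0 0 0 0 -10.4;100 0 0 0 0 0 -10.4;100 0 0 0 0 0 -10.5")

```text
clock: 11.62
tcp_pos: [0.5045, -0.3337, 0.2909]
orientation: [-0.002, 0.127, 0.992, 0.001]
wrist_force: [1.6, 0.0, -0.6]
finger_gap: 0.0853
```

Emit:
play_rows(series="100 1.1 5.5 0 0 0 0;100 1.1 5.5 0 0 0 0;100 1.2 5.5 0 0 0 0;100 1.2 5.5 0 0 0 0;100 1.2 5.5 0 0 0 0;100 1.2 5.5 0 0 0 0;100 1.2 5.5 0 0 0 0;100 1.2 5.5 0 0 0 0;100 1.2 5.5 0 0 0 0;100 1.2 5.5 0 0 0 0;100 1.2 5.5 0 0 0 0;100 0.9 5.5 0 0 0 0")

```text
clock: 13.12
tcp_pos: [0.5406, 0.3408, 0.2911]
orientation: [-0.001, 0.13, 0.991, -0.001]
wrist_force: [0.6, -0.8, -0.2]
finger_gap: 0.0856
```

Emit:
play_rows(series="100 0 0 4 0 0 0;100 0 0 3 0 0 0;100 0 0 0 0 0 0;100 0 0 0 0 0 0")

```text
clock: 13.62
tcp_pos: [0.5415, 0.3391, 0.2234]
orientation: [-0.0, 0.131, 0.991, -0.0]
wrist_force: [0.3, -0.1, 0.0]
finger_gap: 0.0856
```

Run:
```python
from h import *
togo([.542,.339,.22],165)
cv2.imwrite('pics/w6.png',cams.read_camera('wrist')[:,:,::-1])
```

```text
p [0.5415 0.3391 0.2234] a 165.0 turn 0.0 rotvec [-0.03 -0.03  0.  ] shift [-0.05  0.01  0.34] gap 0.0856 t 13.625
```

View pics/w6.png

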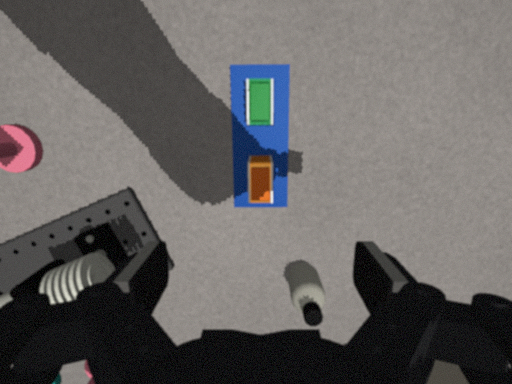

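Run:
```python
from h import *
t=cv2.imread('pics/w6.png'); W=cal('wrist'); h=cv2.cvtColor(t,cv2.COLOR_BGR2HSV)
cv2.imwrite('pics/w6c.png',cv2.resize(cv2.convertScaleAbs(t[60:215,220:305],alpha=1.3),None,fx=3.8,fy=3.8,interpolation=cv2.INTER_CUBIC))
def rect(m,z,nm):
    c=max(cv2.findContours(m,cv2.RETR_EXTERNAL,cv2.CHAIN_APPROX_NONE)[0],key=cv2.contourArea)
    b=cv2.boxPoints(cv2.minAreaRect(c)); B=np.array([onz(W,p,z)[:2] for p in b]); e=[B[1]-B[0],B[2]-B[1]]
    print(nm,np.round(b,1).tolist(),B.mean(0).round(4),[round(float(np.linalg.norm(x)),4) for x in e],[np.degrees(np.arctan2(x[1],x[0])).round(1) for x in e]); return B.mean(0)
m=cv2.inRange(h,(100,120,40),(130,255,255)); m[:, :200]=0; m[:,320:]=0; m=cv2.morphologyEx(m,cv2.MORPH_CLOSE,np.ones((9,9)))
rect(m,.014,'rack')
m=cv2.inRange(h,(3,150,60),(22,255,255)); m[:140]=0;m[:,:230]=0;m[:,290:]=0; rect(m,.061,'amber')
m=cv2.inRange(h,(45,100,60),(80,255,255)); m[:,:230]=0;m[:,290:]=0; rect(m,.061,'green')
q=onz(W,(305,275),.0); q2=onz(W,(312,316),.085); print('bottle base~',q,'top',q2)
p,R,s=tool(); print('bottle in tool',(R.T@(q2-p)).round(3))
```

```text
rack [[230.0, 65.0], [288.0, 65.0], [288.0, 206.0], [230.0, 206.0]] [0.5066 0.3473] [0.0584, 0.1485] [np.float64(75.0), np.float64(-13.6)]
amber [[250.0, 156.0], [269.0, 156.0], [269.0, 201.0], [250.0, 201.0]] [0.5384 0.3395] [0.0177, 0.0437] [np.float64(75.0), np.float64(-14.5)]
green [[250.0, 79.0], [269.0, 79.0], [269.0, 124.0], [250.0, 124.0]] [0.4707 0.3576] [0.0166, 0.0384] [np.float64(75.0), np.float64(-14.5)]
bottle base~ [0.68505312 0.35923929 0.        ] top [0.68042205 0.35514126 0.085     ]
bottle in tool [-0.129  0.051  0.139]
```

View pics/w6c.png

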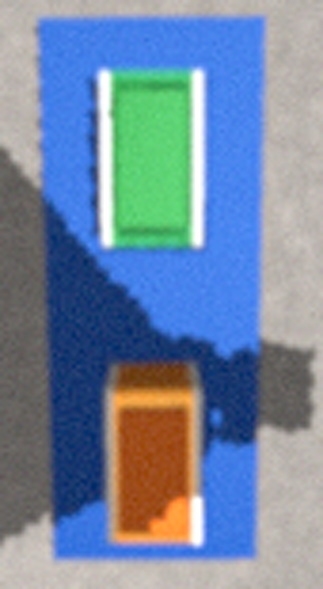

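Run:
```python
from h import *
W=cal('wrist'); f=lambda x,y:((x+.5)/3.8+220-.5,(y+.5)/3.8+60-.5)
p,R,s=tool()
def tl(q,z): X=onz(W,f(*q),z); return (R.T@(X-p)*1000).round(1)[:2], X.round(4)[:2]
for n,q,z in(('cap UL',(114,405),.061),('cap UR',(190,405),.061),('cap LL',(118,536),.061),('cap LR',(190,536),.061),('glass far',(154,543),.056),('glass near',(154,386),.056),('glass L',(107,460),.056),('glass R',(201,460),.056),('gr L',(100,160),.056),('gr R',(205,160),.056),('rack UL',(40,17),.014),('rack UR',(265,17),.014),('rack LL',(55,557),.014),('rack LR',(256,557),.014)):
    print(n,*tl(q,z))
togo([.542,.3385,.1],165)
```

```text
cap UL [ 16.  -10.1] [0.5242 0.3337]
cap UR [16.   8.7] [0.5291 0.3518]
cap LL [-17.8  -9.3] [0.557  0.3257]
cap LR [-17.8   9. ] [0.5617 0.3434]
glass far [-21.1  -0.2] [0.5626 0.3336]
glass near [19.9 -0.2] [0.523  0.3442]
glass L [  0.9 -12.2] [0.5382 0.3278]
glass R [ 1.  11.8] [0.5444 0.3509]
gr L [ 74.1 -13.1] [0.4672 0.3458]
gr R [74.2 11.9] [0.4737 0.37  ]
rack UL [111.6 -30.4] [0.4266 0.3388]
rack UR [111.6  29.1] [0.442  0.3963]
rack LL [-38.  -29.7] [0.5713 0.3008]
rack LR [-37.9  30.2] [0.5868 0.3587]
p [0.542  0.3392 0.2243] a 164.99 turn -0.01 rotvec [ 0.04  0.06 -0.01] shift [-1.000e-02 -7.000e-02  1.243e+01] gap 0.0857 t 13.675
```

The sizes match (glass 41 × 24 mm, cap 34 × 18.5 mm, rack 150 × 60 mm). The amber cell is within 1 mm of being under the TCP, with the jaws across the frosted sides. The white bottle is 130 mm clear. Descending.

Emit:
play_rows(series="100 -0.1 0 4 0 0 0;100 0 0 4 0 0 0;100 0 0 4 0 0 0;100 0 0 3 0 0 0;100 0 0 2 0 0 0;100 0 0 1 0 0 0;100 0 0 0 0 0 0;100 0 0 0 0 0 0")

```text
clock: 14.68
tcp_pos: [0.5436, 0.3393, 0.0447]
orientation: [0.001, 0.13, 0.991, 0.001]
wrist_force: [-0.1, 0.2, 0.5]
finger_gap: 0.0855
```

Run:
```python
from h import *
togo([.5425,.339,.040],165)
cv2.imwrite('pics/w7.png',cams.read_camera('wrist')[:,:,::-1])
```

```text
p [0.5436 0.3393 0.0447] a 165.01 turn 0.01 rotvec [0.08 0.11 0.01] shift [ 0.09 -0.06  0.47] gap 0.0855 t 14.675
```

View pics/w7.png

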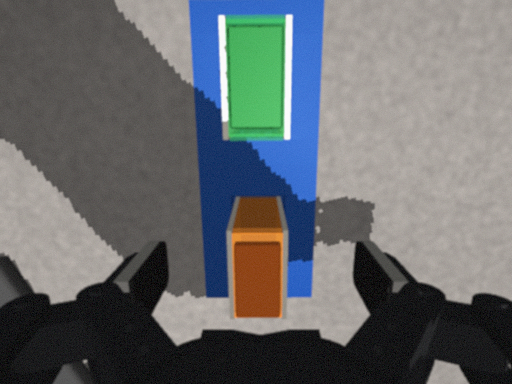

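The cell sits centred between the fingers, with its cap centre at px (258,278). I go down the last 4 mm and close at 30 N.

Emit:
play_rows(series="100 0 0 0.4 0 0 0;100 0 0 0 0 0 0;0 0 0 0 0 0 0;0 0 0 0 0 0 0;0 0 0 0 0 0 0;0 0 0 0 0 0 0;0 0 0 0 0 0 0;0 0 0 0 0 0 0;0 0 0 0 0 0 0", newtons=30)

```text
clock: 15.85
tcp_pos: [0.5427, 0.339, 0.0393]
orientation: [0.0, 0.13, 0.991, 0.0]
wrist_force: [0.0, -0.0, 1.2]
finger_gap: 0.0235
```

Run:
```python
from h import *
togo([.5425,.339,.040],165); print(get_state()['wrist_force'])
cv2.imwrite('pics/w8.png',cams.read_camera('wrist')[:,:,::-1])
```

```text
p [0.5427 0.339  0.0393] a 165.02 turn 0.02 rotvec [0.01 0.01 0.02] shift [ 0.01 -0.01 -0.07] gap 0.0235 t 15.85
[ 0.03683212 -0.04872934  1.24393369]
```

View pics/w8.png

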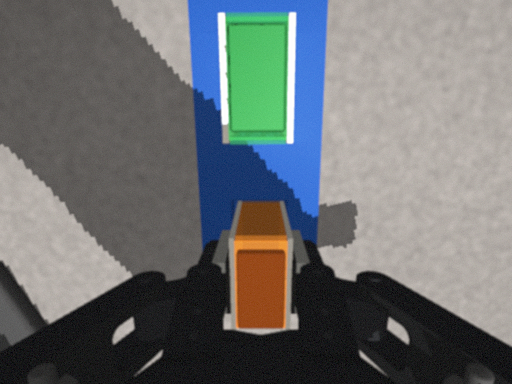

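Gripped at a gap of 23.5 mm, pads on the frosted sides only. Lifting straight up.

Emit:
play_rows(series="0 0 0 -0.5 0 0 0;0 0 0 -1 0 0 0;0 0 0 -2 0 0 0;0 0 0 -4 0 0 0;0 0 0 -5 0 0 0;0 0 0 -5 0 0 0;0 0 0 -3.5 0 0 0;0 0 0 -1 0 0 0;0 0 0 0 0 0 0;0 0 0 0 0 0 0")

```text
clock: 17.15
tcp_pos: [0.5417, 0.3386, 0.257]
orientation: [-0.001, 0.13, 0.991, -0.001]
wrist_force: [0.1, -0.1, -0.8]
finger_gap: 0.0239
```

Emit:
play_rows(series="0 0 0 0 0 0 4;0 0 0 0 0 0 8;0 0 0 0 0 0 9;0 0 0 0 0 0 9;0 0 0 0 0 0 9;0 0 0 0 0 0 9;0 0 0 0 0 0 9;0 0 0 0 0 0 6;0 0 0 0 0 0 3.7;0 0 0 0 0 0 0;0 0 0 0 0 0 0")

```text
clock: 18.52
tcp_pos: [0.5421, 0.3388, 0.2581]
orientation: [-0.0, 0.654, 0.757, -0.001]
wrist_force: [0.5, -0.7, -1.5]
finger_gap: 0.0236
```

Run:
```python
from h import *
togo([.6007,.0157,.26],98.33); print(get_state()['wrist_force'])
cv2.imwrite('pics/w9.png',cams.read_camera('wrist')[:,:,::-1])
```

```text
p [0.5421 0.3388 0.2581] a 98.38 turn 0.05 rotvec [-0.11  0.03  0.05] shift [-32.82   1.11  -0.19] gap 0.0236 t 18.525
[ 0.47047733 -0.72591466 -1.53086781]
```

View pics/w9.png

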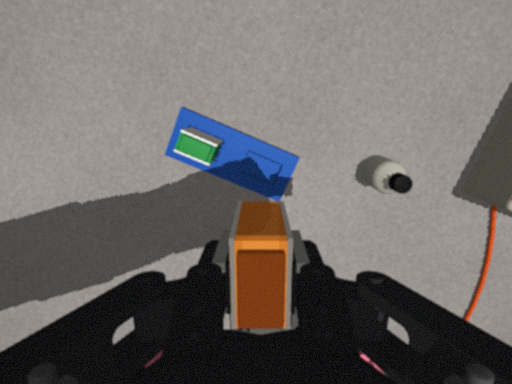

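The cell is out of the rack and unchanged in the grip, with the green cell and the white bottle undisturbed. Now over the bench.

Emit:
play_rows(series="0 -1.5 0 0 0 0 0;0 -3 0.1 0 0 0 0;0 -4 0.1 0 0 0 0;0 -4 0.2 0 0 0 0;0 -4 0.2 0 0 0 0;0 -4 0.1 0 0 0 0;0 -4 0.1 0 0 0 0;0 -4 0.1 0 0 0 0;0 -2.8 0.1 0 0 0 0;0 -1.5 0.1 0 0 0 0;0 0 0 0 0 0 0;0 0 0 0 0 0 0")

```text
clock: 20.08
tcp_pos: [0.6006, 0.0168, 0.2593]
orientation: [-0.0, 0.654, 0.757, 0.0]
wrist_force: [-0.5, 0.5, -1.1]
finger_gap: 0.0239
```

Run:
```python
from h import *
togo([.6007,.0157,.1183],98.33); print(get_state()['wrist_force'])
cv2.imwrite('pics/w10.png',cams.read_camera('wrist')[:,:,::-1])
```

```text
p [0.6006 0.0168 0.2593] a 98.36 turn 0.03 rotvec [-0.   -0.02  0.03] shift [-0.11 -0.   14.1 ] gap 0.0239 t 20.075
[-0.48831691  0.50414678 -1.11032807]
```

View pics/w10.png

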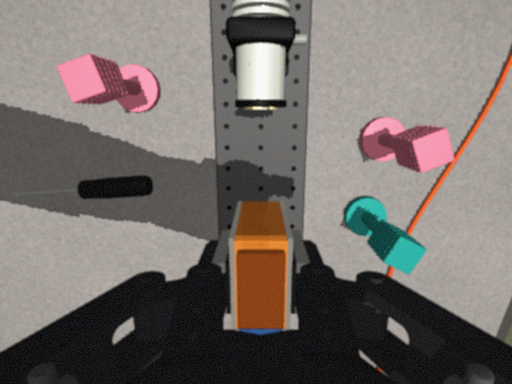

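Emit:
play_rows(series="0 -0.1 0 2 0 0 0;0 0 0 4 0 0 0;0 0 0 4 0 0 0;0 0 0 2.5 0 0 0;0 0 0 1 0 0 0;0 0 0 0.5 0 0 0;0 0 0 0 0 0 0;0 0 0 0 0 0 0")

```text
clock: 21.12
tcp_pos: [0.6018, 0.015, 0.1205]
orientation: [0.001, 0.654, 0.757, 0.001]
wrist_force: [-0.0, 0.2, -1.1]
finger_gap: 0.0236
```

Run:
```python
from h import *
togo([.6007,.0157,.1183],98.33); print(get_state()['wrist_force'])
for n in('wrist','scene','top'): cv2.imwrite(f'pics/{n}11.png',cams.read_camera(n)[:,:,::-1])
s=cv2.imread('pics/scene11.png'); cv2.imwrite('pics/s11c.png',cv2.resize(s[145:250,185:325],None,fx=5.5,fy=5.5,interpolation=cv2.INTER_CUBIC))
t=cv2.imread('pics/wrist11.png'); W=cal('wrist')
g=cv2.GaussianBlur(cv2.cvtColor(t,cv2.COLOR_BGR2GRAY).astype(float),(3,3),0)
togo([.6007,.0157,.1183],98.33)
```

```text
p [0.6018 0.015  0.1205] a 98.32 turn -0.01 rotvec [ 0.11  0.04 -0.01] shift [ 0.08 -0.1   0.22] gap 0.0236 t 21.125
[-0.00730345  0.16261289 -1.07555662]
p [0.6015 0.0149 0.1201] a 98.31 turn -0.02 rotvec [ 0.08  0.02 -0.02] shift [ 0.09 -0.06  0.18] gap 0.0236 t 21.275
```

View pics/wrist11.png

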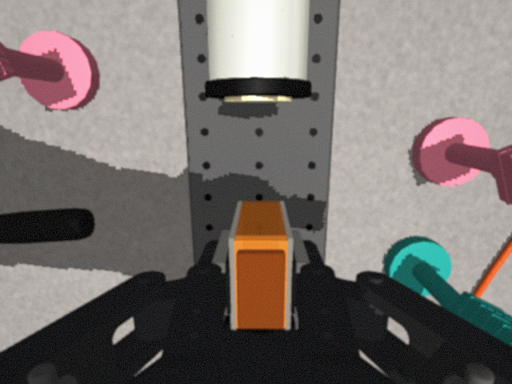

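View pics/s11c.png

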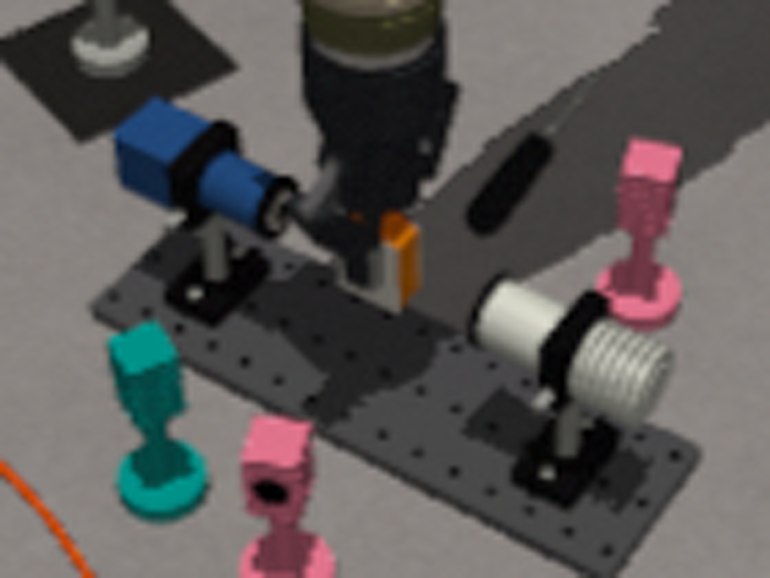

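View pics/top11.png

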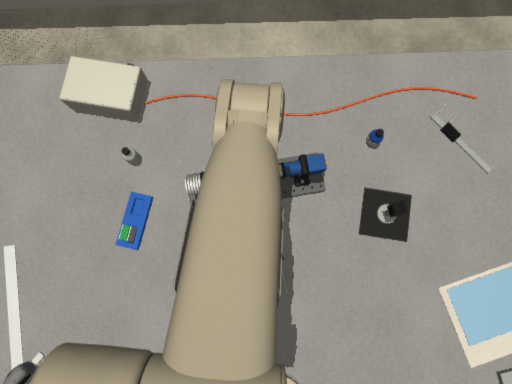

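The cell hangs between the lamp (front ring at wrist px (258,89)) and the detector, with the stop on the mat. A small trim of position and height remains, then a check of cell and bench from this picture.

Emit:
play_rows(series="0 0.05 -0.05 0.2 0 0 0;0 0 0 0 0 0 0;0 0 0 0 0 0 0;0 0 0 0 0 0 0")

```text
clock: 21.78
tcp_pos: [0.6004, 0.0154, 0.1172]
orientation: [-0.0, 0.654, 0.757, -0.0]
wrist_force: [-0.1, 0.0, -0.6]
finger_gap: 0.0239
```

Run:
```python
from h import *
togo([.6007,.0157,.1183],98.33)
im=cams.read_camera('wrist')[:,:,::-1].copy(); cv2.imwrite('pics/w12.png',im); W=cal('wrist')
p,R,s=tool()
g=cv2.GaussianBlur(cv2.cvtColor(im,cv2.COLOR_BGR2GRAY).astype(float),(3,3),0)
# plate edges rel to tool
for nm,lo,hi,sg in(('L',172,197,-1),('R',318,346,1)):
    Q=[]
    for y in list(range(4,120,4)):
        d=np.diff(g[y])*sg; k=lo+np.argmax(d[lo:hi])
        if d[k]>6: Q.append((R.T@(onz(W,(k+.5,y),.012)-p))[:2])
    vx,vy,x0,y0=cv2.fitLine(np.array(Q,np.float32),cv2.DIST_HUBER,0,.001,.001).ravel()
    print(nm,len(Q),'edge ang in tool',np.degrees(np.arctan(vy/vx)).round(2),'y at x=0',(y0-x0*vy/vx).round(4))
cv2.imwrite('pics/w12c.png',cv2.resize(im[70:340,190:330],None,fx=2.2*1.0,fy=2.2,interpolation=cv2.INTER_CUBIC))
cv2.imwrite('pics/w12d.png',cv2.resize(im[195:335,215:305],None,fx=4,fy=4,interpolation=cv2.INTER_CUBIC))
```

```text
p [0.6004 0.0154 0.1172] a 98.31 turn -0.02 rotvec [-0.01  0.   -0.02] shift [ 0.02  0.03 -0.11] gap 0.0239 t 21.775
L 29 edge ang in tool 0.15 y at x=0 -0.0544
R 29 edge ang in tool -0.04 y at x=0 0.0547
```

View pics/w12d.png

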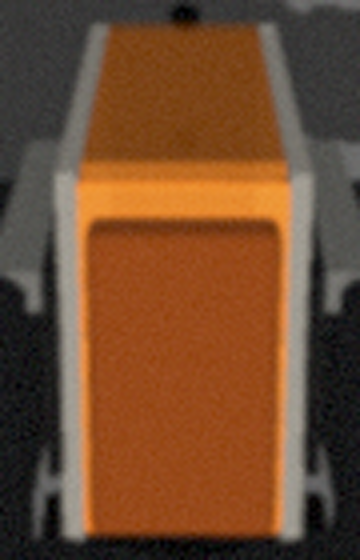

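View pics/w12c.png

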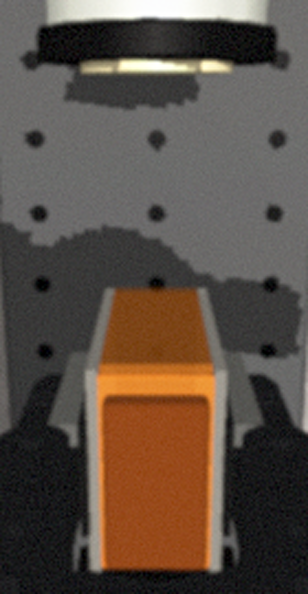

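Run:
```python
from h import *
W=cal('wrist'); p,R,s=tool(); f=lambda x,y:((x+.5)/4+215-.5,(y+.5)/4+195-.5)
def onx(q,x):
    o,d=ray(W,f(*q)); o=R.T@(o-p); d=R.T@d; return (o+d*(x-o[0])/d[0])*1000
for q in((58,172),(312,172),(93,25),(275,25)): print(onx(q,.0195).round(1))
def onzt(q,z):
    X=onz(W,f(*q),p[2]+z); return (R.T@(X-p)*1000).round(1)
print('far glass top', onzt((65,540),.0167),onzt((302,540),.0167))
togo([.6007,.0157,.1183],98.33)
```

```text
[ 19.5 -11.8 -15.2]
[ 19.5  12.3 -15.1]
[ 19.5 -11.9  34.6]
[19.5 12.4 34.7]
far glass top [-20.2 -11.9 -16.7] [-20.1  12.2 -16.7]
p [0.6004 0.0154 0.1173] a 98.32 turn -0.01 rotvec [ 0.    0.   -0.01] shift [ 0.02  0.03 -0.1 ] gap 0.0236 t 21.825
```

The cell is upright in the grip and centred to 0.3 mm. Its middle is about 9 mm below the TCP, so I raise it 1.5 mm.

Emit:
play_rows(series="0 0 0 -0.15 0 0 0;0 0 0 0 0 0 0;0 0 0 0 0 0 0;0 0 0 0 0 0 0;0 0 0 0 0 0 0;0 0 0 0 0 0 0")

```text
clock: 22.58
tcp_pos: [0.6004, 0.0154, 0.1187]
orientation: [0.0, 0.654, 0.757, -0.0]
wrist_force: [-0.4, -0.1, -1.2]
finger_gap: 0.0238
```

Run:
```python
from h import *
togo([.6007,.0157,.119],98.33); s=get_state(); print(s['wrist_force'],s['finger_gap'],max(abs(np.array(s['qvel']))))
```

```text
p [0.6004 0.0154 0.1187] a 98.32 turn -0.01 rotvec [-0.    0.01 -0.01] shift [ 0.02  0.03 -0.03] gap 0.0238 t 22.575
[-0.35121634 -0.10647044 -1.24814382] 0.02379178422840189 0.0020324348301750997
```

Run:
```python
from workcell import workorder
print(workorder.hand_in())
```

```text
the job is handed in; nothing more can be done
None
```

The job is done and handed in at about 22.6 s. The beam stop stands on the mat, and the amber cell is held in the light path.

- **Beam stop:** I lifted it out and stood it upright at the middle of the black mat. The scene, wrist and top views all show it standing there after release.
- **Amber cell:** I gripped it by the frosted sides at 30 N (finger gap 23.5–23.9 mm). It hangs free, upright and square to the beam to within about 0.2°. By my measurements it is within about 0.5 mm of beam_mid in the horizontal plane.
- **Cell height:** Two estimates of how far the cell's middle sits below the grasp point differed slightly, 8.3 mm from the rack height and 9.7 mm from the wrist image. I set it in between, so the height should be right to about 1 mm.
- **Other objects:** I did not touch the green cell, the two bottles or the screwdriver. The last pictures show them where they were; the screwdriver shows in the scene and wrist views, but the arm hides it in the top view.

No check failed. The largest wrist force I read after a move was about 6 N.

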